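# Clear the coin tray and lift it out of the cash drawer

### The job

The cash drawer at the salon's reception desk stands open for cashing up. Drop the two crumpled receipts lying in the coin tray into the white desk bin; then take the tray by its raised centre grip, lift it out with its two coin rolls still in it, keeping it level all the way, and finish while still holding it level and still in the air, at least 10 cm clear above the drawer. Leave the bin standing, and do not disturb the pen pot, the card terminal or the calculator.

Things in the scene. Friction and masses are not known exactly. Their poses are not given: they have to be found in the camera images.
- till: Shell of the black cash drawer unit, 330 mm wide, 345 mm deep, 100 mm high, fixed on the desk. Origin on the desk at the middle of the shell's lower front edge; +x points into the unit, away from the robot. The drawer stands out of it towards -x.
- drawer: The open black drawer, key in its front, sliding on runners along its x (3 N moves it). Origin on the desk below the inner face of its front panel, mid-width; +x points away from the robot. Front panel 18 mm thick, 322 mm wide, top edge (the drawer's highest) 86 mm above the desk; drawer floor 16 mm. Behind the panel come a 17 mm slot, then the tray; the shell begins 240 to 280 mm behind the panel, 100 mm or more behind the tray.
- tray: Grey plastic lift-out coin tray, loose in the drawer's front bay (3 to 9 mm play), 286 mm long (its y), 114 mm deep (its x), rim 34 mm high, walls and floor 3 mm, about 0.18 to 0.29 kg empty. Origin at the centre of its underside, z up. Four cups in a row at y = -107, -39, +39 and +107 mm, each 65 mm (y) by 108 mm (x) inside. The lifting grip stands on the centre divider.
- tray_grip (a point): Where to take hold: in the tray's raised centre grip, an upright plate 14 mm thick (along the tray's y) and 80 mm long (along its x), top 67 mm above the tray's underside (33 mm above its rim). The point lies 15 mm below that top, straight above the tray's origin.
- receipt_a_center (a point): Centre of a ball of crumpled white receipt paper, stiff, lumpy, 34 to 39 mm across, 38 mm high, 12 g, lying in one of the two cups on the +y side of the grip, its centre about 23 mm above the tray's underside. It lies near the middle of its cup: about 30 mm is free on either side of it along the tray's x, only about 10 mm along y.
- receipt_b_center (a point): Centre of the other ball of crumpled receipt paper, the same, lying in one of the two cups on the -y side of the grip.
- coins_blue_center (a point): Centre of a blue paper-wrapped coin roll, 24 mm diameter, 58 mm long, 0.12 to 0.19 kg, lying lengthwise along the tray's x in the other cup on the +y side of the grip. It can roll a little in its cup.
- coins_orange_center (a point): Centre of an orange paper-wrapped coin roll, the same size and weight, lying in the other cup on the -y side of the grip.
- bin: White round open desk bin, 130 mm high, outer radius 75 mm at the rim and 60 mm at the foot, wall 4 mm, 0.5 kg, loose on the desk to the left or right of the drawer. Origin at the centre of its underside.
- bin_rim (a point): Centre of the bin's mouth, 130 mm above its underside.
- pen_pot: Black pen pot, 80 mm diameter, 95 mm high, with pens up to 165 mm above the desk, loose, on the side of the drawer opposite the bin. Origin at the centre of its underside. Not to be disturbed.
- terminal: White card terminal, 165 by 75 mm, 32 mm high, loose on the desk beside the cash drawer unit. Origin at the centre of its underside. Not to be disturbed.
- calculator: Black desk calculator, 150 by 105 mm, 20 mm high, loose on the desk beside the cash drawer unit. Origin at the centre of its underside. Not to be disturbed.
Not all that is in view belongs to the job. What is shaped like the part that bears receipt_b_center but orange or pink is not meant.

How it is judged:
By the outcome, as a careful person would: the job done as asked, in the order asked, and still so for the second after the job is handed in, while the arm keeps its last pose, push and grip.
It also fails if it takes over 72 s, if anything falls off the work surface, if the arm or the gripper's body presses on something with over 40 N, if the wrist force passes 120 N, or if a joint passes its speed limit or range.

### The arm

A 6-joint arm with a two-finger parallel gripper is mounted at the origin on the work surface. World frame = base frame: x ahead of the robot, y to its left, z up, the work surface at z = 0. Lengths are in mm, angles in rad, forces in N, time in s.
With the tool pointing down it reaches from about 275 to 750 mm from the base axis. Payload 10.2 kg.
Tool frame: the origin (TCP) lies midway between the tips of the shut fingers; the grasp point (between the pads) lies 19 mm behind it; z points along the fingers, y is the line along which they close (so a half turn about z gives the same grasp; the last joint's range is limited). The gripper opens to 85 mm and grips with 20 to 120 N. Pads are 22 mm wide; open, the fingers measure 114 mm over their backs; the gripper's body (76 mm by 85 mm) begins 54 mm behind the grasp point. The pads swing forward as they close: fully open they stand 13 mm farther back than shut.
Start: joints at [1.117, 0.313, 1.498, -0, 1.331, -0.223], TCP at [120.11, 511.082, 231.294] pointing down, gripper open.
Joint ranges: [-2.94, 2.94], [-0.97, 2.17], [0.19, 2.56], [-1.23, 4.37], [0.02, 3.11], [-2.88, 2.88]. Speed limits (rad/s): [2.39, 2.39, 3.01, 3.14, 3.14, 3.14].

### API

Orientations are given as a unit quaternion [w, x, y, z].
In Python, from rig import ctrl gives the robot as it stands.
- The arm moves only by the tool send_rows, never from a script. Its argument "targets" is a list of rows, each an object with "offset": the shift along the world's x, y, z in cm, a list of three; "spin": the turn about the world's z in rad. A call has 1 to 8 rows; each row is the pose to reach, as a shift and turn from the pose commanded when the call began; what a row does not reach only later rows make up. A row lasts 1/12 s, in which the tool goes at most 41.7 mm and 7.16 degrees, less where a joint would pass 70% of its speed; a pose out of reach is approached as far as the arm can. A call with a gripper value outside its range is refused whole. "grip" is the opening, from 0 (shut) to 1 (fully open), set as the call begins (left out, the last holds). The fingers move at their own pace and stop on an object; "squeeze" is the grip in N (left out, the last holds). Time passes only in rows, so rows that repeat a pose let the fingers close. It gives the time, the measured TCP pose, the force, the opening and the grip force at its end, in the units of the state.
- ctrl.sense(): the state, without advancing time (a new reading comes with each control period).
- ctrl.capture(name): name is "scene" or "top" or "wrist"; returns (picture, depth): 480x640x3 uint8, red, green, blue; 480x640 float32, mm along the optical axis (not along the pixel's ray), 0 where there is no reading.
- ctrl.calibration(name): a dict with "fx", "fy", "cx", "cy" (pixels), "view" (4x4, takes a point from world to camera coordinates); the wrist camera has in their place "mount" (4x4, takes a point from camera to tool coordinates, whose origin is the TCP and whose axes are the flange's). Camera axes: x right, y down, z forward; pixel columns grow to the right and rows downward; lengths in mm; the calibration is good to about 2 mm. A picture is of the moment at which its call begins: read the wrist's pose just before it. calibration takes no time and is no camera call.
- ctrl.finish_job(): hands the job in; it is judged then, once.
Trained networks look in the newest picture that a camera, given by its name, has taken for a name from the list of things; names that differ only in an ending like _2 or _b are one class to them, and where a whole thing is asked for, a point or a joint stands for the part that bears it (a point fixed in the world has none). Each returns a list of dicts, best first, with "conf" (0 to 1); they miss things now and then, are a little off and sometimes report something else, mostly with a low value. They report only what shows in the picture. A call takes as long as a camera call. They do not tell look-alikes from the thing itself.
- ctrl.search_frame(camera, query): "box" ([left, top, right, bottom] in pixels, round what is visible of it).
- ctrl.place_of(camera, query): "uv" ([column, row] in pixels: a listed point, or the origin of a listed thing).
The state is a dict: "time_s": time; "joints": joint angles; "dq": joint speeds; "tau": joint torques, N m; "eef_pos": TCP position; "ee_rot": TCP orientation; "force": force on the tool from outside, world axes, zero at the start; "wrist_torque": the same for the moment, N m; "grip_width": opening from 0.0 (shut) to 1.0 (fully open); "grip_force": force on a finger pad.
Only numpy, scipy, OpenCV 4.12 (cv2) and the standard library are available. Lean on these libraries where they do the work, as an engineer would, in place of code of your own. Each camera call takes 0.05 s, during which the arm holds its last target. There are 200 camera calls.

## Working session

There is one attempt and no reset: what is moved stays moved. The work goes in short steps, Python scripts to look and compute and a tool call to move; the robot and the scene stay as the last step left them, time stands still between calls to the robot, and variables do not carry over. Pictures are saved under pics/ and viewed, at most 10 in all, crops included, and the job is handed in when it is done.

Besides the shell and the picture viewer there is one more tool, called after "Request:" in YAML: its name, and indented under it one key for each argument. send_rows: Moves the arm, as the interface text tells. Its arguments: {"type":"object","properties":{"targets":{"type":"array"},"grip":{"type":"number"},"squeeze":{"type":"number"}},"required":["targets"]}

```bash
mkdir -p pics; cat > h.py <<'E'
import numpy as np, cv2
from rig import ctrl
from scipy.spatial.transform import Rotation as R
def cap(n):
    s=ctrl.sense(); im,d=ctrl.capture(n); c=ctrl.calibration(n)
    K=(c["fx"],c["fy"],c["cx"],c["cy"])
    if "view" in c: T=np.linalg.inv(np.array(c["view"]))
    else:
        q=s["ee_rot"]; E=np.eye(4); E[:3,:3]=R.from_quat([q[1],q[2],q[3],q[0]]).as_matrix(); E[:3,3]=s["eef_pos"]; T=E@np.array(c["mount"])
    return im,d,K,T
def w(uv,z,K,T):
    return (T@np.array([(uv[0]-K[2])/K[0]*z,(uv[1]-K[3])/K[1]*z,z,1]))[:3]
def cloud(d,K,T):
    v,u=np.indices(d.shape); P=np.stack([(u-K[2])/K[0]*d,(v-K[3])/K[1]*d,d],-1)
    return P@T[:3,:3].T+T[:3,3]
def plane(uv,h,K,T):
    r=T[:3,:3]@np.array([(uv[0]-K[2])/K[0],(uv[1]-K[3])/K[1],1]); return T[:3,3]+r*(h-T[2,3])/r[2]
def save(im,n): cv2.imwrite(f"pics/{n}.png",im[...,::-1])
E
python3 - <<'E'
from h import *
s=ctrl.sense(); print(s)
for n in ("scene","top"):
    im,d,K,T=cap(n); save(im,n+"0"); P=cloud(d,K,T)
    np.savez(f"{n}.npz",im=im,d=d,P=P,K=K,T=T)
    print(n,T[:3,3].round(),T[:3,2].round(2))
    for q in ("tray_grip","receipt_a_center","receipt_b_center","coins_blue_center","coins_orange_center","bin_rim","drawer","tray","pen_pot","terminal","calculator"):
        for r in ctrl.place_of(n,q)[:4]:
            u,v=np.round(r["uv"]).astype(int)
            if 0<=u<640 and 0<=v<480: print(q,round(r["conf"],2),u,v,P[v,u].round())
E
```

```text
{'time_s': 0.0, 'joints': array([ 1.11656233e+00,  3.13463917e-01,  1.49845708e+00,  1.83416564e-05,
        1.33103416e+00, -2.23427178e-01]), 'dq': array([-1.90880192e-05,  2.17167685e-03,  3.13018446e-04, -7.64848989e-04,
       -1.86596981e-04,  5.97510298e-04]), 'tau': array([ 1.23557766e-03, -4.12262893e+01, -2.59748483e+01, -1.58913313e-04,
        4.10965935e-03,  1.10784998e-05]), 'eef_pos': array([119.99955484, 510.82282884, 230.72044122]), 'ee_rot': array([-2.34837589e-04,  1.15149568e-01,  9.93347931e-01, -6.39556671e-04]), 'force': array([-0.30743729,  0.14291194,  0.3551763 ]), 'wrist_torque': array([ 0.00551876, -0.02207577, -0.00140593]), 'grip_force': 0.0, 'grip_width': 1.0031662212933832}
scene [1383. -176.  930.] [-0.69  0.15 -0.71]
tray_grip 0.75 292 247 [560. -62.  83.]
receipt_a_center 0.73 330 250 [566.  35.  52.]
receipt_b_center 0.67 289 245 [553. -69.  84.]
receipt_b_center 0.61 212 307 [ 660. -279.   33.]
receipt_b_center 0.52 248 269 [ 568. -180.   41.]
receipt_b_center 0.45 262 222 [ 400. -119.   38.]
coins_blue_center 0.62 306 254 [557. -27.  45.]
coins_
[... 312 characters left out ...]
.]
top [ 413.  -15. 1256.] [ 0.15  0.02 -0.99]
tray_grip 0.71 364 248 [557. -68.  84.]
receipt_a_center 0.63 316 250 [557.  34.  49.]
receipt_b_center 0.76 326 324 [400.  12.  35.]
receipt_b_center 0.72 389 327 [ 394. -122.   34.]
receipt_b_center 0.64 455 208 [ 651. -269.   34.]
receipt_b_center 0.61 363 288 [474. -65.  87.]
coins_blue_center 0.69 340 255 [547. -18.  41.]
coins_orange_center 0.51 376 248 [562. -95.  43.]
bin_rim 0.58 541 296 [ 461. -456.    6.]
drawer 0.89 362 289 [472. -63.  84.]
tray 0.69 361 249 [555. -61.  84.]
pen_pot 0.6 152 290 [472. 392.  27.]
terminal 0.75 151 208 [654. 403.  29.]
terminal 0.35 540 296 [ 461. -453.    6.]
calculator 0.83 519 203 [ 664. -412.   24.]
```

View pics/top0.png

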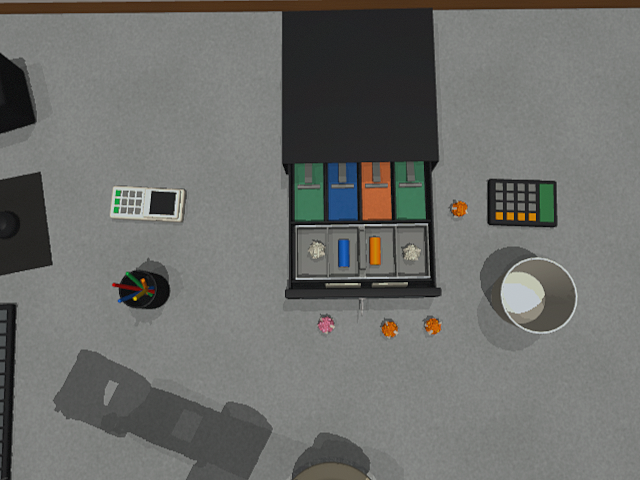

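View pics/scene0.png

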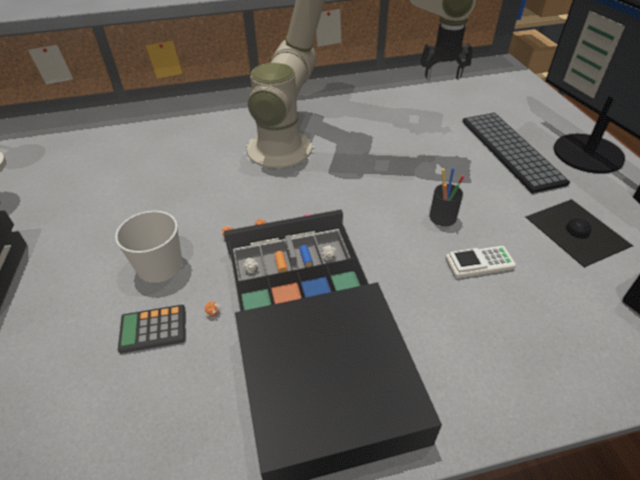

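```bash
python3 - <<'E'
from h import *
for n in("top","scene"):
    D=np.load(n+".npz"); P=D["P"]; im=D["im"].astype(int); ok=D["d"]>0
    def reg(m):
        m=m&ok
        return P[m]
    x,y,z=P[...,0],P[...,1],P[...,2]
    # grip plate top
    g=reg((z>74)&(z<95)&(x>500)&(x<620)&(y>-100)&(y<-20))
    r=cv2.minAreaRect(g[:,:2].astype(np.float32)); print(n,"grip",len(g),g.mean(0).round(1),r)
    # front panel
    f=reg((z>78)&(z<95)&(x>440)&(x<500)&(y>-240)&(y<110)); print("panel",cv2.minAreaRect(f[:,:2].astype(np.float32)),np.median(f[:,2]))
    m=reg((im.min(-1)>150)&(z>25)&(z<75)&(x>500)&(x<610)&(y>-215)&(y<85))
    for lo,hi in((-40,90),(-230,-90)):
        q=m[(m[:,1]>lo)&(m[:,1]<hi)]; print("receipt",len(q),np.percentile(q,[2,50,98],axis=0).round() if len(q) else 0)
    b=reg((z>115)&(z<140)&(y<-300)&(x<560)); c=cv2.minEnclosingCircle(b[:,:2].astype(np.float32)); print("bin",c,np.median(b[:,2]))
    p=reg((z>60)&(z<175)&(y>280)&(x>300)&(x<560)); print("pot",len(p),p.min(0).round() if len(p) else 0,p.max(0).round() if len(p) else 0)
E
```

```text
top grip 267 [555.2 -64.2  82.8] ((556.060302734375, -64.57220458984375), (80.85004425048828, 14.692669868469238), 0.33429431915283203)
panel ((466.39141845703125, -64.35185241699219), (18.377670288085938, 321.5730895996094), 0.7737941145896912) 86.10251110268791
receipt 78 [[545.   9.  38.]
 [559.  34.  51.]
 [610.  72.  59.]]
receipt 57 [[ 506. -202.   42.]
 [ 551. -172.   51.]
 [ 566. -159.   58.]]
bin ((459.0685119628906, -407.65814208984375), 75.73714447021484) 127.88673865485214
pot 941 [434. 360.  60.] [513. 440. 165.]
scene grip 144 [559.2 -65.1  83.1] ((555.1775512695312, -64.62165832519531), (81.67315673828125, 14.353638648986816), 0.7766901254653931)
panel ((466.2586669921875, -63.86973571777344), (24.80756950378418, 321.43792724609375), 1.3375427722930908) 86.27394268694007
receipt 83 [[548.  18.  44.]
 [563.  31.  51.]
 [574.  48.  57.]]
receipt 87 [[ 541. -187.   44.]
 [ 557. -172.   52.]
 [ 568. -157.   58.]]
bin ((-1.2341541051864624, -632.30029296875), 588.2175903320312) 126.77798057179928
pot 1438 [300. 358.  60.] [ 514. 1019.  175.]
```

The two wanted receipts are the white ones in the tray's outer cups, at top-view pixels (316,250) and (411,252). The look-alikes all lie outside the drawer: pink at (326,324), orange at (389,328), (432,325) and (459,208). The bin is at (539,295), right of the drawer, and the pen pot is at (143,289). I'll move over the tray and check the choice close up.

Request:
send_rows:
  targets:
    - {"offset": [43.5,-57.5,4],"spin": -1.33}
    - {"offset": [43.5,-57.5,4],"spin": -1.33}
    - {"offset": [43.5,-57.5,4],"spin": -1.33}
    - {"offset": [43.5,-57.5,4],"spin": -1.33}
    - {"offset": [43.5,-57.5,4],"spin": -1.33}
    - {"offset": [43.5,-57.5,4],"spin": -1.33}
    - {"offset": [43.5,-57.5,4],"spin": -1.33}
    - {"offset": [43.5,-57.5,4],"spin": -1.33}
  grip: 0.72

```text
time_s: 1.87
eef_pos: [321.6, 243.9, 250.1]
ee_rot: [0.0, 0.58, 0.815, 0.0]
force: [0.8, 1.3, 1.5]
grip_width: 0.721
grip_force: 0.0
```

Request:
send_rows:
  targets:
    - {"offset": [23.4,-30.8,2],"spin": -0.33}
    - {"offset": [23.4,-30.8,2],"spin": -0.33}
    - {"offset": [23.4,-30.8,2],"spin": -0.33}
    - {"offset": [23.4,-30.8,2],"spin": -0.33}
    - {"offset": [23.4,-30.8,2],"spin": -0.33}
    - {"offset": [23.4,-30.8,2],"spin": -0.33}
    - {"offset": [23.4,-30.8,2],"spin": -0.33}
    - {"offset": [23.4,-30.8,2],"spin": -0.33}

```text
time_s: 2.53
eef_pos: [523.2, -21.4, 267.1]
ee_rot: [0.0, 0.704, 0.71, 0.0]
force: [0.3, 0.1, -0.5]
grip_width: 0.713
grip_force: 0.0
```

Request:
send_rows:
  targets:
    - {"offset": [2,-4,0],"spin": 0}
    - {"offset": [2,-4,0],"spin": 0}
    - {"offset": [2,-4,0],"spin": 0}

```text
time_s: 2.78
eef_pos: [542.6, -61.1, 266.2]
ee_rot: [-0.001, 0.705, 0.71, -0.0]
force: [-0.3, 0.2, -0.7]
grip_width: 0.72
grip_force: 0.0
```

```bash
python3 - <<'E'
from h import *
s=ctrl.sense(); print(s["eef_pos"],s["ee_rot"],s["time_s"],s["joints"].round(2))
im,d,K,T=cap("wrist"); save(im,"wrist0"); P=cloud(d,K,T); np.savez("wrist.npz",im=im,d=d,P=P,K=K,T=T)
print(T[:3,3].round())
x,y,z=P[...,0],P[...,1],P[...,2]; ok=d>0
g=P[ok&(z>74)&(z<95)&(x>500)&(x<620)&(y>-100)&(y<-20)]
if len(g): print("grip",len(g),g.mean(0).round(1),cv2.minAreaRect(g[:,:2].astype(np.float32)))
for lo,hi in((-10,65),(-210,-130)):
    q=P[ok&(im.min(-1)>130)&(z>38)&(z<75)&(x>520)&(x<600)&(y>lo)&(y<hi)]; print("receipt",len(q),np.percentile(q,[2,50,98],axis=0).round() if len(q) else 0)
for q in("receipt_a_center","tray_grip"):
    for r in ctrl.place_of("wrist",q)[:4]: 
        u,v=np.round(r["uv"]).astype(int); print(q,round(r["conf"],2),u,v,P[min(v,479),min(u,639)].round(), plane(r["uv"],40 if q[0]=="r" else 68,K,T).round())
E
```

```text
[542.64838416 -61.14814624 266.1759503 ] [-5.45111252e-04  7.04591035e-01  7.09613350e-01 -2.63719978e-04] 2.7833 [-0.33  0.34  1.37  0.    1.43 -0.33]
[543.  16. 407.]
grip 1655 [556.3 -62.1  80.6] ((556.1759033203125, -62.821205139160156), (79.50582885742188, 14.86550521850586), 1.8220312595367432)
receipt 1531 [[532.   9.  40.]
 [560.  32.  48.]
 [585.  49.  54.]]
receipt 1349 [[ 525. -206.   39.]
 [ 556. -166.   48.]
 [ 595. -135.   54.]]
receipt_a_center 0.96 334 97 [558.  32.  52.] [559.  32.  40.]
tray_grip 0.8 330 214 [556. -60.  81.] [556. -63.  68.]
```

View pics/wrist0.png

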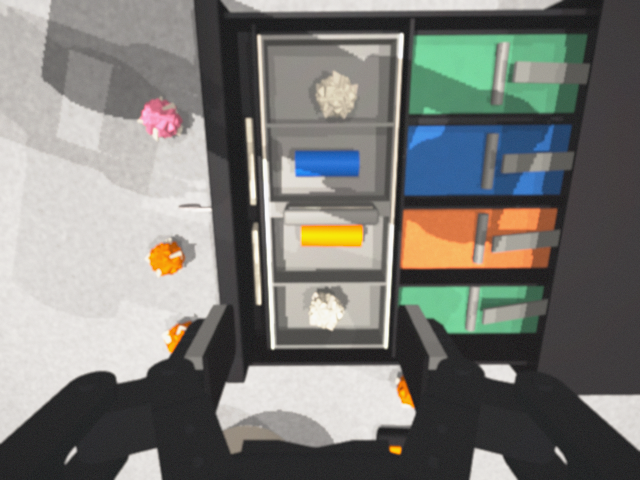

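The wrist view confirms both choices. White receipt A is at (337,95) and white receipt B at (326,309), each in an outer cup, with the blue roll, orange roll and grip plate between them; the pink and orange balls lie outside the drawer.

Request:
send_rows:
  targets:
    - {"offset": [0.8,4,0],"spin": 0}
    - {"offset": [1.6,8,0],"spin": 0}
    - {"offset": [1.6,9.3,-2],"spin": 0}
    - {"offset": [1.6,9.3,-6],"spin": 0}
    - {"offset": [1.6,9.3,-10],"spin": 0}
    - {"offset": [1.6,9.3,-14],"spin": 0}
    - {"offset": [1.6,9.3,-17],"spin": 0}
    - {"offset": [1.6,9.3,-18],"spin": 0}

```text
time_s: 3.6
eef_pos: [555.6, 35.2, 83.2]
ee_rot: [-0.003, 0.703, 0.711, -0.002]
force: [-0.0, -0.7, -0.9]
grip_width: 0.717
grip_force: 0.0
```

```bash
python3 - <<'E'
from h import *
D=np.load("wrist.npz"); im=D["im"]; P=D["P"]
for c in((337,95),(326,309)):
    v,u=np.indices(im.shape[:2]); m=(im.min(-1)>150)&(np.hypot(u-c[0],v-c[1])<32)&(P[...,2]>28)
    n,l,st,ce=cv2.connectedComponentsWithStats(m.astype(np.uint8)); i=1+st[1:,4].argmax()
    print(st[i],ce[i],plane(ce[i],45,D["K"],D["T"]).round(1),[plane((st[i][0]+a*st[i][2],st[i][1]+b*st[i][3]),40,D["K"],D["T"]).round()[:2] for a,b in((0,0),(1,1))])
s=ctrl.sense(); print(s["eef_pos"],s["force"])
E
```

```text
[ 317   71   41   47 1237] [336.95472918  94.59498787] [561.   34.4  45. ] [array([544.,  53.]), array([580.,  16.])]
[309 292  35  38 867] [325.53633218 311.4532872 ] [ 554.3 -168.    45. ] [array([ 538., -149.]), array([ 574., -191.])]
[555.5540642   35.23059159  83.20813174] [-0.0412128  -0.7449473  -0.89731036]
```

Request:
send_rows:
  targets:
    - {"offset": [0.5,-0.1,-2.5],"spin": 0}
    - {"offset": [0.5,-0.1,-4.5],"spin": 0}
    - {"offset": [0.5,-0.1,-5.6],"spin": 0}
    - {"offset": [0.5,-0.1,-5.6],"spin": 0}

```text
time_s: 3.93
eef_pos: [562.5, 33.3, 30.2]
ee_rot: [-0.001, 0.703, 0.711, -0.001]
force: [-0.5, 0.2, 0.2]
grip_width: 0.722
grip_force: 0.0
```

Request:
send_rows:
  targets:
    - {"offset": [0,0,0],"spin": 0}
    - {"offset": [0,0,0],"spin": 0}
    - {"offset": [0,0,0],"spin": 0}
    - {"offset": [0,0,0],"spin": 0}
    - {"offset": [0,0,0],"spin": 0}
    - {"offset": [0,0,0],"spin": 0}
  grip: 0
  squeeze: 25

```text
time_s: 4.43
eef_pos: [564.2, 32.7, 33.1]
ee_rot: [0.001, 0.704, 0.711, 0.001]
force: [-1.8, 0.1, 7.0]
grip_width: 0.395
grip_force: 24.0
```

Request:
send_rows:
  targets:
    - {"offset": [0,0,2],"spin": 0}
    - {"offset": [0,0,5],"spin": 0}
    - {"offset": [0,0,9],"spin": 0}
    - {"offset": [0,0,13],"spin": 0}
    - {"offset": [0,0,17],"spin": 0}
    - {"offset": [0,-4,18],"spin": 0}
    - {"offset": [0,-8,18],"spin": 0}
    - {"offset": [0,-12,18],"spin": 0}

```text
time_s: 5.1
eef_pos: [563.5, -88.5, 213.7]
ee_rot: [0.002, 0.703, 0.711, 0.001]
force: [1.0, -0.7, -1.4]
grip_width: 0.39
grip_force: 24.7
```

```bash
python3 - <<'E'
from h import *
s=ctrl.sense(); print(s["eef_pos"],s["grip_width"],s["grip_force"],s["force"])
im,d,K,T=cap("wrist"); save(im,"wrist1")
E
```

```text
[563.48062165 -88.51782379 213.70173842] 0.39043805912578716 24.6772553642586 [ 0.97782191 -0.65814146 -1.37850029]
```

View pics/wrist1.png

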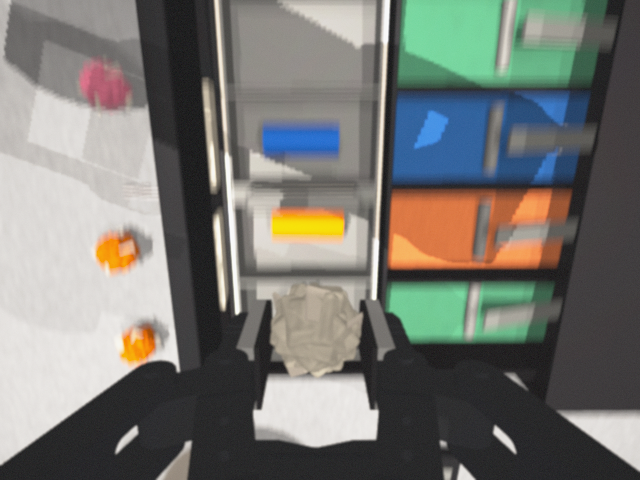

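Receipt A is held between the pads at (316,328), its cup is empty, and both rolls are undisturbed. Next is the bin.

Request:
send_rows:
  targets:
    - {"offset": [-1.2,-3.8,0],"spin": 0}
    - {"offset": [-2.4,-7.6,0],"spin": 0}
    - {"offset": [-3.6,-11.4,0],"spin": 0}
    - {"offset": [-4.8,-15.2,0],"spin": 0}
    - {"offset": [-6.0,-19,0],"spin": 0}
    - {"offset": [-7.2,-22.8,0],"spin": 0}
    - {"offset": [-8.4,-26.6,0],"spin": 0}
    - {"offset": [-9.6,-30.4,0],"spin": 0}

```text
time_s: 5.82
eef_pos: [466.4, -393.2, 212.5]
ee_rot: [0.001, 0.704, 0.711, -0.0]
force: [0.8, 0.8, -0.7]
grip_width: 0.395
grip_force: 24.7
```

Request:
send_rows:
  targets:
    - {"offset": [-0.8,-1.5,0],"spin": 0}
    - {"offset": [-0.8,-1.5,0],"spin": 0}
    - {"offset": [-0.8,-1.5,0],"spin": 0}

```text
time_s: 6.07
eef_pos: [459.0, -406.7, 211.7]
ee_rot: [0.0, 0.704, 0.71, 0.0]
force: [-0.2, 0.4, 0.8]
grip_width: 0.394
grip_force: 24.7
```

```bash
python3 - <<'E'
from h import *
s=ctrl.sense(); print(s["eef_pos"],s["ee_rot"],s["grip_width"])
im,d,K,T=cap("wrist"); P=cloud(d,K,T)
m=(d>0)&(abs(P[...,2]-128)<8)&(np.hypot(P[...,0]-459,P[...,1]+408)<95)
b=P[m][:,:2]; print(len(b),b.min(0).round(),b.max(0).round())
from scipy.optimize import least_squares
print(least_squares(lambda p:np.hypot(b[:,0]-p[0],b[:,1]-p[1])-73,[459,-408],loss="soft_l1").x)
E
```

```text
[ 459.03708797 -406.66581739  211.7318912 ] [4.44587903e-04 7.04071636e-01 7.10128811e-01 7.63497744e-05] 0.3942392183252242
5958 [ 386. -479.] [ 535. -332.]
[ 460.60912777 -407.42281479]
```

Centred over the bin. I'll lower the receipt into the mouth and release.

Request:
send_rows:
  targets:
    - {"offset": [0.1,-0.1,-3],"spin": 0}
    - {"offset": [0.1,-0.1,-6],"spin": 0}
    - {"offset": [0.1,-0.1,-9],"spin": 0}
    - {"offset": [0.1,-0.1,-9.5],"spin": 0}
    - {"offset": [0.1,-0.1,-9.5],"spin": 0}

```text
time_s: 6.53
eef_pos: [460.6, -405.8, 115.2]
ee_rot: [-0.001, 0.703, 0.711, 0.0]
force: [0.7, -0.5, 1.1]
grip_width: 0.394
grip_force: 24.8
```

Request:
send_rows:
  targets:
    - {"offset": [0,0,0],"spin": 0}
    - {"offset": [0,0,0],"spin": 0}
    - {"offset": [0,0,0],"spin": 0}
    - {"offset": [0,0,0],"spin": 0}
    - {"offset": [0,0,2],"spin": 0}
    - {"offset": [0,0,5],"spin": 0}
    - {"offset": [0,0,8],"spin": 0}
    - {"offset": [0,0,11],"spin": 0}
  grip: 0.72

```text
time_s: 7.2
eef_pos: [460.2, -407.3, 228.1]
ee_rot: [0.0, 0.704, 0.711, -0.0]
force: [0.9, -1.0, 0.3]
grip_width: 0.722
grip_force: 0.0
```

```bash
python3 - <<'E'
from h import *
s=ctrl.sense(); print(s["eef_pos"],s["ee_rot"],s["grip_width"],s["time_s"])
im,d,K,T=cap("wrist"); save(im,"wrist2")
E
```

```text
[ 460.18689385 -407.31220099  228.07176002] [ 3.62073107e-04  7.03591481e-01  7.10604598e-01 -3.84196070e-05] 0.7217905540884527 7.2
```

View pics/wrist2.png

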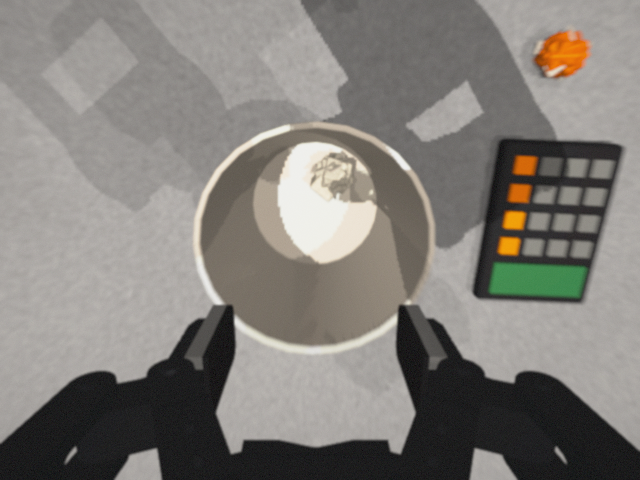

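Receipt A lies in the bin at (340,178). Now receipt B.

Request:
send_rows:
  targets:
    - {"offset": [1.5,3.7,0],"spin": 0}
    - {"offset": [3,7.4,0],"spin": 0}
    - {"offset": [4.5,11.1,0],"spin": 0}
    - {"offset": [6,14.8,0],"spin": 0}
    - {"offset": [7.5,18.5,0],"spin": 0}
    - {"offset": [9.0,22.2,0],"spin": 0}
    - {"offset": [9.5,23.7,0],"spin": 0}
    - {"offset": [9.5,23.7,0],"spin": 0}

```text
time_s: 7.92
eef_pos: [556.3, -167.0, 226.6]
ee_rot: [0.0, 0.702, 0.712, 0.0]
force: [0.7, 0.3, -0.5]
grip_width: 0.718
grip_force: 0.0
```

```bash
python3 - <<'E'
from h import *
s=ctrl.sense(); print(s["eef_pos"],s["ee_rot"],s["time_s"])
im,d,K,T=cap("wrist"); P=cloud(d,K,T); x,y,z=P[...,0],P[...,1],P[...,2]
m=(im.min(-1)>140)&(z>30)&(z<75)&(x>525)&(x<590)&(y>-198)&(y<-142)&(d>0)
n,l,st,ce=cv2.connectedComponentsWithStats(m.astype(np.uint8)); i=1+st[1:,4].argmax()
q=P[(l==i)]; print(st[i],ce[i],plane(ce[i],45,K,T).round(1),np.percentile(q,[2,50,98],axis=0).round())
for r in ctrl.place_of("wrist","receipt_b_center")[:4]: print(round(r["conf"],2),r["uv"],plane(r["uv"],40,K,T).round())
E
```

```text
[ 556.32701575 -167.03593645  226.63063794] [4.06067374e-04 7.02006517e-01 7.12170264e-01 4.48413712e-04] 7.9167
[ 292  197   42   45 1319] [311.89310083 218.45413192] [ 554.8 -169.5   45. ] [[ 540. -186.   37.]
 [ 555. -168.   48.]
 [ 570. -155.   54.]]
0.92 [312.8, 217.7] [ 556. -170.   40.]
0.7 [117.1, 152.8] [ 399. -119.   40.]
0.63 [142.6, 262.3] [ 409. -212.   40.]
0.52 [411.7, 327.6] [ 647. -272.   40.]
```

Request:
send_rows:
  targets:
    - {"offset": [-0.1,-0.3,-4],"spin": 0}
    - {"offset": [-0.1,-0.3,-8],"spin": 0}
    - {"offset": [-0.1,-0.3,-12],"spin": 0}
    - {"offset": [-0.1,-0.3,-15.5],"spin": 0}
    - {"offset": [-0.1,-0.3,-17.5],"spin": 0}
    - {"offset": [-0.1,-0.3,-19],"spin": 0}
    - {"offset": [-0.1,-0.3,-19.6],"spin": 0}
    - {"offset": [-0.1,-0.3,-19.6],"spin": 0}

```text
time_s: 8.68
eef_pos: [553.5, -174.4, 29.0]
ee_rot: [-0.001, 0.704, 0.71, -0.0]
force: [0.3, 0.7, -1.0]
grip_width: 0.718
grip_force: 0.0
```

Request:
send_rows:
  targets:
    - {"offset": [0,0,0],"spin": 0}
    - {"offset": [0,0,0],"spin": 0}
    - {"offset": [0,0,0],"spin": 0}
    - {"offset": [0,0,0],"spin": 0}
    - {"offset": [0,0,0],"spin": 0}
    - {"offset": [0,0,0],"spin": 0}
  grip: 0
  squeeze: 25

```text
time_s: 9.18
eef_pos: [555.0, -174.1, 31.6]
ee_rot: [0.001, 0.704, 0.711, 0.0]
force: [-2.0, 0.1, 6.5]
grip_width: 0.392
grip_force: 24.5
```

Request:
send_rows:
  targets:
    - {"offset": [0,0,2],"spin": 0}
    - {"offset": [0,0,5],"spin": 0}
    - {"offset": [0,0,9],"spin": 0}
    - {"offset": [0,0,13],"spin": 0}
    - {"offset": [0,0,17],"spin": 0}
    - {"offset": [-1,-3,19],"spin": 0}
    - {"offset": [-2,-6,19],"spin": 0}

```text
time_s: 9.77
eef_pos: [535.8, -234.0, 226.4]
ee_rot: [0.005, 0.702, 0.712, 0.001]
force: [0.1, -0.4, -0.6]
grip_width: 0.391
grip_force: 24.9
```

Request:
send_rows:
  targets:
    - {"offset": [-1.6,-3.6,0],"spin": 0}
    - {"offset": [-3.2,-7.2,0],"spin": 0}
    - {"offset": [-4.8,-10.8,0],"spin": 0}
    - {"offset": [-6.4,-14.4,0],"spin": 0}
    - {"offset": [-7.5,-17.3,0],"spin": 0}
    - {"offset": [-7.5,-17.3,0],"spin": 0}
    - {"offset": [-7.5,-17.3,0],"spin": 0}

```text
time_s: 10.35
eef_pos: [458.5, -407.6, 220.2]
ee_rot: [0.0, 0.704, 0.71, 0.0]
force: [0.3, 1.4, -1.5]
grip_width: 0.391
grip_force: 24.9
```

Request:
send_rows:
  targets:
    - {"offset": [0,0,-3],"spin": 0}
    - {"offset": [0,0,-6],"spin": 0}
    - {"offset": [0,0,-9],"spin": 0}
    - {"offset": [0,0,-11],"spin": 0}
    - {"offset": [0,0,-11],"spin": 0}

```text
time_s: 10.77
eef_pos: [458.6, -403.7, 106.2]
ee_rot: [-0.004, 0.703, 0.711, 0.001]
force: [-0.2, 0.7, -1.0]
grip_width: 0.391
grip_force: 25.0
```

Request:
send_rows:
  targets:
    - {"offset": [0,0,0],"spin": 0}
    - {"offset": [0,0,0],"spin": 0}
    - {"offset": [0,0,0],"spin": 0}
    - {"offset": [0,0,0],"spin": 0}
    - {"offset": [0,0,2],"spin": 0}
    - {"offset": [0,0,5],"spin": 0}
    - {"offset": [0,0,8],"spin": 0}
    - {"offset": [0,0,12],"spin": 0}
  grip: 0.72

```text
time_s: 11.43
eef_pos: [458.8, -405.8, 230.7]
ee_rot: [-0.001, 0.704, 0.711, 0.0]
force: [0.8, -0.7, 0.2]
grip_width: 0.722
grip_force: 0.0
```

```bash
python3 - <<'E'
from h import *
s=ctrl.sense(); print(s["eef_pos"],s["ee_rot"],s["grip_width"],s["time_s"])
im,d,K,T=cap("wrist"); save(im,"wrist3")
E
```

```text
[ 458.82701975 -405.78202166  230.6507153 ] [-1.10522989e-03  7.03591651e-01  7.10603642e-01  1.73949393e-04] 0.7215197739528076 11.4333
```

View pics/wrist3.png

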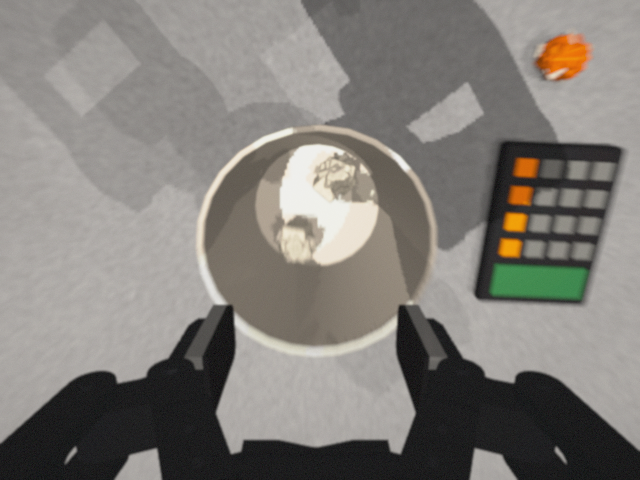

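Both receipts are in the bin, at (345,178) and (297,240), and the bin is standing. Next I'll turn the gripper over the tray grip.

Request:
send_rows:
  targets:
    - {"offset": [1.1,3.9,0.5],"spin": -0.12}
    - {"offset": [2.2,7.8,1],"spin": -0.24}
    - {"offset": [3.3,11.7,1],"spin": -0.36}
    - {"offset": [4.4,15.6,1],"spin": -0.48}
    - {"offset": [5.5,19.5,1],"spin": -0.6}
    - {"offset": [6.6,23.4,1],"spin": -0.72}
    - {"offset": [7.7,27.3,1],"spin": -0.84}
    - {"offset": [8.8,31.2,1],"spin": -0.96}
  grip: 0.36

```text
time_s: 12.15
eef_pos: [545.3, -101.2, 240.9]
ee_rot: [0.001, 0.95, 0.313, 0.001]
force: [0.1, -1.6, -0.2]
grip_width: 0.362
grip_force: 0.0
```

Request:
send_rows:
  targets:
    - {"offset": [0.9,3,0],"spin": -0.12}
    - {"offset": [0.9,3,0],"spin": -0.24}
    - {"offset": [0.9,3,0],"spin": -0.36}
    - {"offset": [0.9,3,0],"spin": -0.48}
    - {"offset": [0.9,3,0],"spin": -0.6}
    - {"offset": [0.9,3,0],"spin": -0.61}
    - {"offset": [0.9,3,0],"spin": -0.61}

```text
time_s: 12.73
eef_pos: [554.1, -73.1, 240.5]
ee_rot: [0.0, 1.0, 0.018, 0.001]
force: [-0.4, 0.7, 0.1]
grip_width: 0.362
grip_force: 0.0
```

```bash
python3 - <<'E'
from h import *
s=ctrl.sense(); print(s["eef_pos"],s["ee_rot"],s["time_s"],s["grip_width"])
q=s["ee_rot"]; print("tool y",R.from_quat([q[1],q[2],q[3],q[0]]).as_matrix()[:,1].round(4))
for n in ("wrist","top"):
    im,d,K,T=cap(n); P=cloud(d,K,T); x,y,z=P[...,0],P[...,1],P[...,2]; ok=d>0
    if n=="wrist": save(im,"wrist4")
    g=P[ok&(z>74)&(z<95)&(x>505)&(x<610)&(y>-85)&(y<-45)]
    print(n,"grip",len(g),g.mean(0).round(1),cv2.minAreaRect(g[:,:2].astype(np.float32)) if len(g) else 0)
    h=cv2.cvtColor(im,cv2.COLOR_RGB2HSV).astype(int)
    for c,lo,hi in(("blue",100,125),("orange",10,25)):
        m=ok&(h[...,0]>=lo)&(h[...,0]<=hi)&(h[...,1]>140)&(z>28)&(x>500)&(x<608)&(y>-140)&(y<10)&(abs(y+64)>9)
        if m.any(): print(c,m.sum(),np.percentile(P[m],[2,50,98],axis=0).round().tolist())
    for r in ctrl.place_of(n,"tray_grip")[:2]: print(round(r["conf"],2),plane(r["uv"],68,K,T).round(1))
E
```

```text
[554.0907121  -73.05996311 240.53368024] [1.85339367e-04 9.99840429e-01 1.78554998e-02 5.13695431e-04] 12.7333 0.36236375656591413
tool y [ 3.570e-02 -9.994e-01  4.000e-04]
wrist grip 1855 [559.1 -63.9  80.9] ((557.2108154296875, -64.18386840820312), (79.03031921386719, 14.271927833557129), 1.2233688831329346)
blue 1614 [[527.0, -36.0, 34.0], [555.0, -26.0, 40.0], [581.0, -15.0, 42.0]]
orange 1230 [[532.0, -109.0, 31.0], [563.0, -88.0, 39.0], [588.0, -81.0, 285.0]]
0.75 [557.1 -65.   68. ]
top grip 118 [541.6 -64.4  82.8] ((542.0521850585938, -64.65335083007812), (14.789362907409668, 40.18992614746094), 89.86732482910156)
blue 153 [[517.0, -75.0, 36.0], [558.0, -26.0, 42.0], [574.0, -16.0, 387.0]]
orange 136 [[529.0, -104.0, 35.0], [543.0, -91.0, 42.0], [568.0, -77.0, 416.0]]
0.58 [556.2 -70.2  68. ]
```

View pics/wrist4.png

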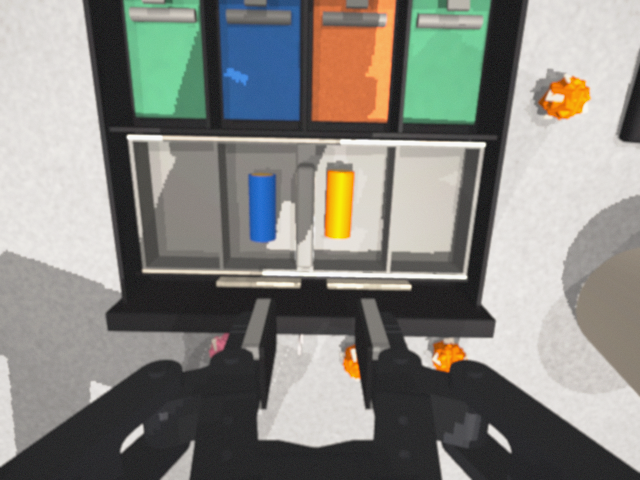

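Request:
send_rows:
  targets:
    - {"offset": [0.3,0.9,0],"spin": -0.02}
    - {"offset": [0.3,0.9,-4],"spin": -0.02}
    - {"offset": [0.3,0.9,-8],"spin": -0.02}
    - {"offset": [0.3,0.9,-11.5],"spin": -0.02}
    - {"offset": [0.3,0.9,-13],"spin": -0.02}
    - {"offset": [0.3,0.9,-13],"spin": -0.02}
    - {"offset": [0.3,0.9,-13],"spin": -0.02}

```text
time_s: 13.52
eef_pos: [557.1, -64.1, 110.2]
ee_rot: [-0.0, 1.0, 0.007, -0.0]
force: [0.2, -0.3, 1.2]
grip_width: 0.359
grip_force: 0.0
```

```bash
python3 - <<'E'
from h import *
s=ctrl.sense(); q=s["ee_rot"]; print(s["eef_pos"],"tool y",R.from_quat([q[1],q[2],q[3],q[0]]).as_matrix()[:,1].round(4))
im,d,K,T=cap("wrist"); P=cloud(d,K,T); x,y,z=P[...,0],P[...,1],P[...,2]
g=P[(d>0)&(z>74)&(z<88)&(x>505)&(x<610)&(y>-85)&(y<-45)]
print("grip",len(g),np.percentile(g,[2,50,98],axis=0).round(1),cv2.minAreaRect(g[:,:2].astype(np.float32)))
E
```

```text
[557.14507975 -64.13838539 110.2495459 ] tool y [ 1.380e-02 -9.999e-01 -1.000e-04]
grip 4911 [[520.3 -70.6  76.1]
 [561.6 -63.7  81.1]
 [595.9 -56.9  82.5]] ((557.0140380859375, -63.78169250488281), (79.56040954589844, 14.664353370666504), 0.8539934754371643)
```

Well aligned (0.8° in yaw, under 0.5 mm in y). Descending to the grip and closing.

Request:
send_rows:
  targets:
    - {"offset": [0,0,-3],"spin": 0}
    - {"offset": [0,0,-5],"spin": 0}
    - {"offset": [0,0,-5.8],"spin": 0}
    - {"offset": [0,0,-5.8],"spin": 0}
    - {"offset": [0,0,-5.8],"spin": 0}

```text
time_s: 13.98
eef_pos: [557.9, -64.3, 53.5]
ee_rot: [0.0, 1.0, 0.007, 0.001]
force: [0.2, -0.6, -0.1]
grip_width: 0.358
grip_force: 0.0
```

Request:
send_rows:
  targets:
    - {"offset": [0,0,0],"spin": 0}
    - {"offset": [0,0,0],"spin": 0}
    - {"offset": [0,0,0],"spin": 0}
    - {"offset": [0,0,0],"spin": 0}
    - {"offset": [0,0,0],"spin": 0}
    - {"offset": [0,0,0],"spin": 0}
  grip: 0
  squeeze: 80

```text
time_s: 14.48
eef_pos: [558.1, -64.4, 54.0]
ee_rot: [0.001, 1.0, 0.007, 0.002]
force: [-0.4, 0.4, 7.7]
grip_width: 0.153
grip_force: 79.1
```

Request:
send_rows:
  targets:
    - {"offset": [0,0,0.3],"spin": 0}
    - {"offset": [0,0,0.7],"spin": 0}
    - {"offset": [0,0,1.2],"spin": 0}
    - {"offset": [0,0,1.8],"spin": 0}
    - {"offset": [0,0,2.4],"spin": 0}
    - {"offset": [0,0,3],"spin": 0}

```text
time_s: 14.98
eef_pos: [557.0, -64.1, 82.7]
ee_rot: [0.0, 1.0, 0.006, 0.0]
force: [0.6, -0.4, -4.8]
grip_width: 0.147
grip_force: 77.9
```

```bash
cat > lv.py <<'E'
from h import *
s=ctrl.sense(); print(s["eef_pos"],s["force"].round(2),s["wrist_torque"].round(3),s["grip_width"],s["grip_force"],s["time_s"])
q=s["ee_rot"]; print("tool z",R.from_quat([q[1],q[2],q[3],q[0]]).as_matrix()[:,2].round(4))
import sys
im,d,K,T=cap("wrist"); save(im,sys.argv[1]); P=cloud(d,K,T); x,y,z=P[...,0],P[...,1],P[...,2]
dz=s["eef_pos"][2]-53.5; h=cv2.cvtColor(im,cv2.COLOR_RGB2HSV).astype(int)
m=(d>0)&(abs(z-50-dz)<7)&(x>505)&(x<612)&(y>-205)&(y<80)&(im.min(-1)>120)
g=P[m]; A=np.c_[g[:,:2]-[557,-64],np.ones(len(g))]; k=np.ones(len(g),bool)
for _ in range(4):
    c=np.linalg.lstsq(A[k],g[k,2],rcond=None)[0]; k=abs(A@c-g[:,2])<2
print("rim plane slopes x,y,z",c.round(4),k.sum(),"underside",round(c[2]-34,1))
E
python3 lv.py wrist5
```

```text
[557.01182819 -64.05778736  82.66835839] [ 0.61 -0.38 -4.78] [0.026 0.076 0.001] 0.14717017565301208 77.9458487033844 14.9833
tool z [ 1.e-04 -0.e+00 -1.e+00]
rim plane slopes x,y,z [3.0000e-04 2.5000e-03 7.7105e+01] 8882 underside 43.1
```

The tray is off the floor and level (slopes under 0.3%), with about 5 N of load. I'll raise the rest of the way gently.

Request:
send_rows:
  targets:
    - {"offset": [0,0,0.8],"spin": 0}
    - {"offset": [0,0,2],"spin": 0}
    - {"offset": [0,0,3.4],"spin": 0}
    - {"offset": [0,0,4.8],"spin": 0}
    - {"offset": [0,0,6.2],"spin": 0}
    - {"offset": [0,0,7.6],"spin": 0}
    - {"offset": [0,0,8.6],"spin": 0}
    - {"offset": [0,0,9.2],"spin": 0}

```text
time_s: 15.7
eef_pos: [557.3, -64.1, 175.4]
ee_rot: [0.0, 1.0, 0.006, 0.001]
force: [0.5, -0.7, -4.5]
grip_width: 0.149
grip_force: 78.2
```

Request:
send_rows:
  targets:
    - {"offset": [0,0,1],"spin": 0}
    - {"offset": [0,0,2.4],"spin": 0}
    - {"offset": [0,0,3.8],"spin": 0}
    - {"offset": [0,0,5.2],"spin": 0}
    - {"offset": [0,0,6.6],"spin": 0}
    - {"offset": [0,0,8],"spin": 0}
    - {"offset": [0,0,9],"spin": 0}
    - {"offset": [0,0,9.6],"spin": 0}

```text
time_s: 16.37
eef_pos: [557.1, -64.1, 271.1]
ee_rot: [0.0, 1.0, 0.006, 0.0]
force: [0.1, 0.8, -5.4]
grip_width: 0.154
grip_force: 78.2
```

Request:
send_rows:
  targets:
    - {"offset": [0,0,0.3],"spin": 0}
    - {"offset": [0,0,0.3],"spin": 0}
    - {"offset": [0,0,0.3],"spin": 0}
    - {"offset": [0,0,0.3],"spin": 0}
    - {"offset": [0,0,0.3],"spin": 0}
    - {"offset": [0,0,0.3],"spin": 0}

```text
time_s: 16.87
eef_pos: [556.9, -64.0, 272.5]
ee_rot: [-0.0, 1.0, 0.006, -0.0]
force: [0.2, 0.1, -4.8]
grip_width: 0.151
grip_force: 78.2
```

```bash
python3 lv.py wrist6; python3 - <<'E'
from h import *
im,d,K,T=cap("scene"); save(im,"scene6")
E
```

```text
[556.8998224  -64.02079051 272.54419859] [ 0.2   0.09 -4.76] [-0.01  -0.07   0.013] 0.15146165800978809 78.18656802177429 16.8667
tool z [-7.e-04  3.e-04 -1.e+00]
rim plane slopes x,y,z [1.000000e-04 3.100000e-03 2.670011e+02] 7207 underside 233.0
```

View pics/wrist6.png

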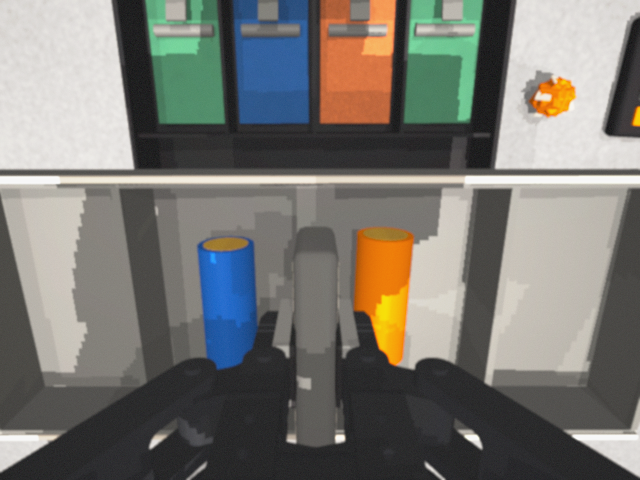

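View pics/scene6.png

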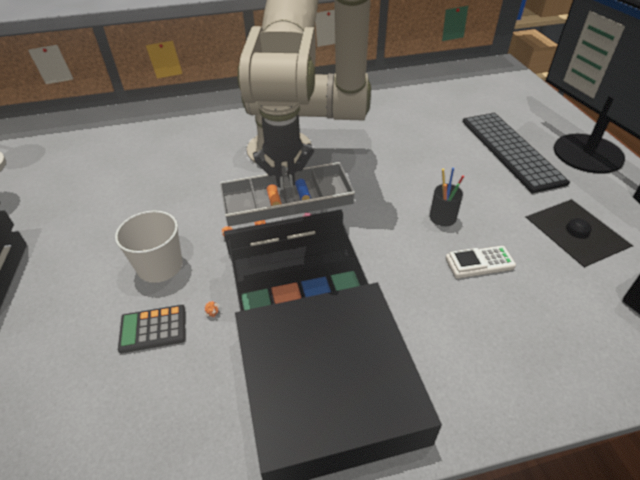

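The tray hangs level at about (288,192) in the scene view. Its underside is at z ≈ 233 mm, 147 mm above the drawer top, and both rolls are in it (wrist view (228,300) and (383,295)). The bin, pen pot, terminal and calculator stand as before, so I'm handing in.

```bash
python3 -c "
from rig import ctrl
print(ctrl.finish_job())"
```

```text
the job is handed in; nothing more can be done
None
```

Job handed in: both white receipts are in the bin, and the arm is holding the tray level with its two coin rolls in it, about 147 mm above the drawer top; the bin is still standing and the pen pot, terminal and calculator look untouched.

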